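Empty the bench dryer and set its switch three clicks up from off

ROBOT

A 7-joint arm with a two-finger parallel gripper is mounted at the origin on a cart in front of the work surface, level with it; the furniture and walls round the work are solid. World frame = base frame: x ahead of the robot, y to its left, z up, the work surface at z = 0. Lengths are in m, angles in rad, forces in N, time in s.
With the tool pointing down it reaches from about 0.35 to 0.9 m from the base axis. Payload 19.9 kg.
Tool frame: the origin (TCP) lies between the finger pads; the fingertips stand 8 mm ahead of it and the grasp point (between the pads) lies 11 mm behind it; z points along the fingers, y is the line along which they close (so a half turn about z gives the same grasp; the last joint's range is limited). The gripper opens to 94 mm and grips with 3 to 60 N. Pads are 16 mm wide; open, the fingers measure 119 mm over their backs; the gripper's body (75 mm by 177 mm) begins 78 mm behind the grasp point.
Start: joints at [-1.208, 0.417, -0.01, 1.614, 0.005, 1.111, -0.053], TCP at [0.246, 0.574, 0.213] pointing down, gripper open.
Joint ranges: [-2.81, 2.81], [-0.39, 2.02], [-1.27, 1.25], [0.06, 2.57], [-1.19, 4.33], [0.19, 2], [-2.82, 2.82]. Speed limits (rad/s): [1.89, 1.89, 2.39, 2.39, 3.01, 3.01, 3.01].

INTERFACE

Orientations are given as a unit quaternion [x, y, z, w].
In Python, from workcell import manip gives the robot as it stands.
- The arm moves only by the tool servo_tool, never from a script. Its argument "steps" is text: rows parted by semicolons, each of 7 numbers parted by spaces: the closure, from 0 (fully open) to 1 (shut), then the shift along the tool's x, y, z in m, then the turn, a rotation vector about the tool's x, y, z in degrees. In form: grip tx ty tz ax ay az; .... A call has 1 to 5 rows; each row shifts and turns the commanded pose from where the row before left it, along the tool's axes as they then stand; what a row does not reach is not made up. A row lasts 1/10 s, in which the tool goes at most 50 mm and 8.59 degrees, less where a joint would pass 70% of its speed; a pose out of reach is approached as far as the arm can. A call with a gripper value outside its range is refused whole. The fingers move at their own pace and stop on an object; "grip_force" is the grip in N (left out, the last holds). Time passes only in rows, so rows that do not move let the fingers close. It gives the time, the measured TCP pose, the force, the opening and the grip force at its end, in the units of the state.
- manip.sense(): the state, without advancing time (a new reading comes with each control period).
- manip.read_camera(name): name is "scene" or "side" or "wrist"; returns a dict with "img" (420x560x3 uint8, red, green, blue), "fx", "fy", "cx", "cy" (pixels), "world_from_camera" (4x4, takes a point from camera to world coordinates). Camera axes: x right, y down, z forward; pixel columns grow to the right and rows downward; lengths in m; the calibration is good to about 2 mm. A picture is of the moment at which its call begins. There is no depth.
- manip.close_job(): hands the job in; it is judged then, once.
Trained networks look in a picture, given as the dict that the camera call returned (one of the last four; its "shot" number tells which), for a name from the list of things; names that differ only in an ending like _2 or _b are one class to them, and where a whole thing is asked for, a point or a joint stands for the part that bears it (a point fixed in the world has none). Each returns a list of dicts, best first, with "score" (0 to 1); they miss things now and then, are a little off and sometimes report something else, mostly with a low value. They report only what shows in the picture. A call takes as long as a camera call.
- manip.spot_in(label, picture): "extent" ([left, top, width, height] in pixels, round what is visible of it).
- manip.landmark_of(label, picture): "location" ([column, row] in pixels: a listed point, or the origin of a listed thing).
The state is a dict: "time_s": time; "joints": joint angles; "dq": joint speeds; "effort": joint torques, N m; "tcp_pos": TCP position; "orientation": TCP orientation; "wrist_force": force on the tool from outside, world axes, zero at the start; "torque": the same for the moment, N m; "grip_width": finger opening in m; "grasp_force": force on a finger pad.
Only numpy, scipy, OpenCV 4.12 (cv2) and the standard library are available. Lean on these libraries where they do the work, as an engineer would, in place of code of your own. Each camera call takes 0.05 s, during which the arm holds its last target. There are 200 camera calls.

TASK

The three lock cylinders in the bench dryer are dry: push the dryer's red ball-knobbed lever over to tip the pan until all of them have slid into the blue catch tray, then push the lever back so that the pan is fully home on its rest. Then set the dryer for the next batch: turn its programme switch all the way back to the off stop to clear the old programme, and from there click it up exactly three positions. Leave the padlocks and the key fob lying where they are.

Things in the scene. Friction and masses are not known exactly. Their poses are not given: they have to be found in the camera images.
- dryer: Bench dryer, fixed; dark base 232 mm deep (x) by 430 mm wide (y), origin at the centre of its underside. x points away from its front (lever side), y to its left, z up. From right to left: blue catch tray, metal tipping pan between grey posts 138 mm high, grey control box 95 mm high with the switch. The pan's rim is 122 mm above the worktop at rest; tipping, its corner rises to 245 mm.
- tilt_knob (a point): Centre of the red ball knob (30 mm diameter) on the end of the tilt lever, a 9 mm steel rod at the front of the dryer, 20 mm in front of the front post and 40 mm in front of the pan; 115 mm from the tilt axis. At rest the lever leans to the left (dryer +y), 0.8 rad from upright, with the ball's centre 195 mm above the worktop.
- tilt_axis (a point): Fixed point on the pan's tilt axis in the plane in which the lever swings, 115 mm above the worktop; the axis runs along the dryer's x. The ball knob moves on a circle of radius 115 mm about it.
- pan_tilt (a joint): Tilt of pan and lever, rad: 0 home on its rest (lever 0.8 rad left of upright), 1.65 tipped against the other stop (lever 0.85 rad right of upright); grows as the knob is pushed to the right (dryer -y). Pushing the knob sideways takes up to about 14 N loaded, under 5 N empty. Stiff hinge: the empty pan stays at any angle, so it must be pushed right back to 0.
- tray_floor (a point): Centre of the catch tray's floor, axes as the dryer's. Inside, the tray measures 145 mm (x) by 161 mm (y); its walls are 25 mm high next to the pan and 48 mm on the far (right) side.
- selector (a joint): Programme switch, rad: 0 at its off position (beside the end stop, red mark), growing clockwise seen from above; seven click positions 0.5236 rad (30 degrees) apart, the last at 3.1416. A sprung detent snaps it to the nearest position; a click takes about 4 N at the handle's tip. It starts on one of the three highest positions.
- switch_axis (a point): Fixed point on the switch's upright axis, at the top of the control box's panel, 95 mm above the worktop.
- switch_tip (a point): Point in the switch's black pointer handle, 38 mm from its axis, half-way up. The handle is a bar 14 mm wide with a white line, from 20 mm behind the axis to 46 mm in front of it, 8 to 34 mm above the panel. It points to the dryer's left (+y) at off, straight away from the front (+x) three clicks up, to the right (-y) at the last position.
- cyl_a_mid (a point): Centre of a nickel lock cylinder, 33 x 63 x 18 mm, 0.21 kg, lying in the pan at the start.
- cyl_b_mid (a point): Centre of a brass lock cylinder, 33 x 83 x 18 mm, 0.21 kg, lying in the pan at the start.
- cyl_c_mid (a point): Centre of a nickel lock cylinder, 33 x 63 x 18 mm, 0.21 kg, lying in the pan at the start.
- cyl_a: The same cylinder as point cyl_a_mid; origin under its centre.
- cyl_b: The same cylinder as point cyl_b_mid; origin under its centre.
- cyl_c: The same cylinder as point cyl_c_mid; origin under its centre.
- padlock_1_mid (a point): Middle of a brass padlock, 64 x 40 x 14 mm, loose on the worktop left of the dryer; waits for the next batch, leave it.
- padlock_2_mid (a point): Middle of a grey padlock, 72 x 50 x 14 mm, loose on the worktop left of the dryer; waits for the next batch, leave it.
- key_fob_1_mid (a point): Middle of a black car key fob, 85 x 36 x 14 mm, loose on the worktop left of the dryer; leave it.

How it is judged:
By the outcome, as a careful person would: the job done as asked, in the order asked, and still so for the second after the job is handed in, with the robot touching nothing.
It also fails if it takes over 69 s, if anything falls off the work surface, if the arm or the gripper's body presses on something with over 40 N, if the wrist force passes 120 N, or if a joint passes its speed limit or range.

## Working session

There is one attempt and no reset: what is moved stays moved. The work goes in short steps, Python scripts to look and compute and a tool call to move; the robot and the scene stay as the last step left them, time stands still between calls to the robot, and variables do not carry over. Pictures are saved under pics/ and viewed, at most 10 in all, crops included, and the job is handed in when it is done.

Besides the shell and the picture viewer there is one more tool, called after "Request:" as name(argument=value, ...), one argument or row to a line, values as JSON. servo_tool: Moves the arm, as the interface text tells. Its arguments: {"type":"object","properties":{"steps":{"type":"string"},"grip_force":{"type":"number"}},"required":["steps"]}

```bash
mkdir -p pics
cat > h.py <<'E'
from workcell import manip
import numpy as np, cv2
from scipy.optimize import least_squares
def ray(p,uv):
    T=np.array(p["world_from_camera"]);d=np.array([(uv[0]-p["cx"])/p["fx"],(uv[1]-p["cy"])/p["fy"],1.])
    d=T[:3,:3]@d;return T[:3,3],d/np.linalg.norm(d)
def tri(rs):
    A=sum(np.eye(3)-np.outer(d,d) for o,d in rs);b=sum((np.eye(3)-np.outer(d,d))@o for o,d in rs)
    x=np.linalg.solve(A,b);return x,[np.linalg.norm((np.eye(3)-np.outer(d,d))@(x-o)) for o,d in rs]
def atz(r,z): o,d=r;return o+d*(z-o[2])/d[2]
def save(p,n): cv2.imwrite("pics/"+n,cv2.cvtColor(p["img"],cv2.COLOR_RGB2BGR))
E
python3 - <<'E'
from h import *
P={n:manip.read_camera(n) for n in("scene","side")}
for n,p in P.items(): save(p,n+"0.png"); print(n,np.round(p["world_from_camera"],2).tolist())
Z=dict(dryer=0,tilt_knob=.195,tilt_axis=.115,tray_floor=None,switch_axis=.095,switch_tip=.116,cyl_a_mid=None,padlock_1_mid=.007,padlock_2_mid=.007,key_fob_1_mid=.007)
for l,z in Z.items():
    for n,p in P.items():
        for d in manip.landmark_of(l,p)[:3]:
            r=ray(p,d["location"]);print(l,n,np.round(d["location"]),round(d["score"],2),np.round(atz(r,z if z is not None else .1),3))
s=manip.sense();print(s["tcp_pos"],s["orientation"],s["time_s"])
E
```

```text
scene [[0.89, -0.32, 0.32, 0.17], [-0.45, -0.59, 0.67, -0.76], [-0.02, -0.74, -0.67, 0.86], [0.0, 0.0, 0.0, 1.0]]
side [[0.96, -0.11, 0.27, 0.26], [-0.29, -0.38, 0.88, -0.91], [0.0, -0.92, -0.39, 0.54], [0.0, 0.0, 0.0, 1.0]]
dryer scene [339. 286.] 0.78 [ 0.576 -0.197  0.   ]
dryer scene [310. 285.] 0.74 [ 0.525 -0.167  0.   ]
dryer scene [232. 187.] 0.24 [0.505 0.206 0.   ]
dryer side [339. 308.] 0.83 [ 0.577 -0.201  0.   ]
tilt_knob scene [296. 222.] 0.97 [ 0.492 -0.161  0.195]
tilt_knob side [284. 211.] 0.72 [ 0.479 -0.164  0.195]
tilt_knob side [252. 220.] 0.48 [ 0.419 -0.185  0.195]
tilt_knob side [300. 227.] 0.29 [ 0.486 -0.233  0.195]
tilt_axis scene [310. 282.] 0.62 [ 0.481 -0.239  0.115]
tilt_axis side [297. 278.] 0.98 [ 0.475 -0.255  0.115]
tray_floor scene [380. 323.] 0.97 [ 0.549 -0.365  0.1  ]
tray_floor scene [350. 256.] 0.47 [ 0.589 -0.209  0.1  ]
tray_floor side [373. 337.] 0.6 [ 0.536 -0.413  0.1  ]
switch_axis scene [291. 218.] 0.65 [ 0.538 -0.053  0.095]
switch_axis scene [333. 264.] 0.51 [ 0.55  -0.209  0.095]
switch_axis side [293. 229.] 0.77 [ 0.535 -0.041  0.095]
switch_axis side [250. 218.] 0.45 [0.463 0.036 0.095]
switch_tip scene [299. 222.] 0.69 [ 0.537 -0.091  0.116]
switch_tip side [299. 225.] 0.79 [ 0.541 -0.066  0.116]
cyl_a_mid scene [329. 262.] 0.52 [ 0.543 -0.204  0.1  ]
cyl_a_mid scene [292. 229.] 0.18 [ 0.522 -0.089  0.1  ]
cyl_a_mid side [326. 268.] 0.78 [ 0.541 -0.214  0.1  ]
padlock_1_mid scene [198. 199.] 0.52 [0.408 0.195 0.007]
padlock_1_mid side [215. 226.] 0.55 [0.409 0.206 0.007]
padlock_2_mid scene [231. 186.] 0.79 [0.501 0.202 0.007]
padlock_2_mid side [251. 220.] 0.69 [0.505 0.215 0.007]
key_fob_1_mid scene [250. 175.] 0.49 [0.564 0.222 0.007]
key_fob_1_mid side [276. 215.] 0.52 [0.573 0.225 0.007]
[0.24615243 0.57447447 0.21343622] [ 2.01045127e-01  9.79581980e-01 -2.57331364e-05  8.66214574e-06] 1.1
```

View pics/scene0.png

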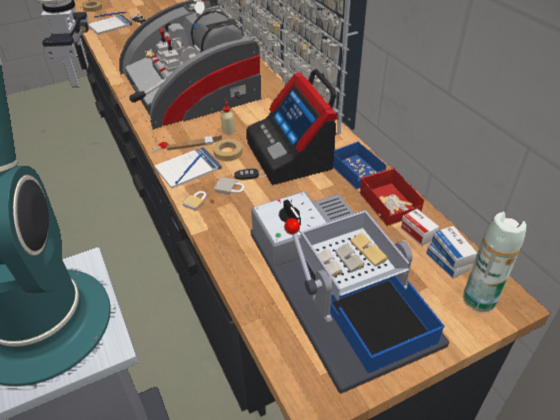

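View pics/side0.png

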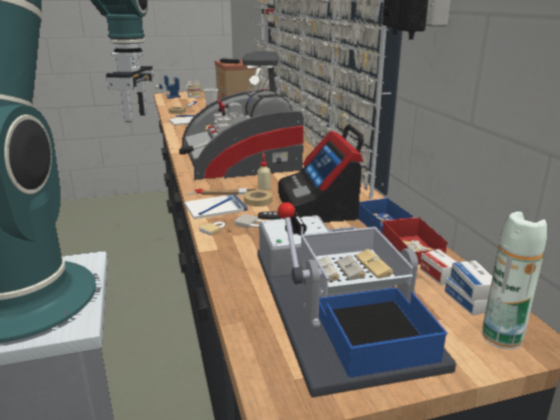

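The scene view shows the knob at (292,226), the switch on the grey box at about (290,212), three cylinders in the pan around (350,255) and the tray at (385,320). The side view agrees, with the knob at (287,211). The tray side is −y and the dryer's front faces the robot. Next I triangulate and fit the dryer pose.

```bash
cat > m.py <<'E'
from h import *
P=[manip.read_camera(n) for n in("scene","side")]
rs=[]
for p in P:
    h=cv2.cvtColor(p["img"],cv2.COLOR_RGB2HSV);m=cv2.inRange(h,(0,180,120),(6,255,255))
    m[:190]=0;m[250:]=0;m[:,:260]=0;m[:,320:]=0
    n,_,st,c=cv2.connectedComponentsWithStats(m);i=1+np.argmax(st[1:,4]);print("red",st[i],c[i].round(1));rs.append(ray(p,c[i]))
k,e=tri(rs);print("knob",k.round(4),np.round(e,4))
def pt(l,want):
    r=[]
    for p,w in zip(P,want):
        L=[d for d in manip.landmark_of(l,p) if np.hypot(*(np.array(d["location"])-w))<15]
        if L: r.append((ray(p,L[0]["location"])))
    return r
obs=[(rs,np.array([0,0,0]))]
O={"tilt_axis":(310,282,297,278),"tray_floor":(380,323,373,337),"switch_axis":(291,218,293,229),"switch_tip":(299,222,299,225),"dryer":(339,286,339,308)}
for l,w in O.items():
    r=pt(l,(w[:2],w[2:]))
    if len(r)==2: x,e=tri(r);print(l,x.round(4),np.round(e,4))
E
python3 m.py
```

```text
red [285 218  15  15 169] [291.8 225.1]
red [279 202  15  13 157] [286.  208.9]
knob [ 0.4813 -0.1676  0.1996] [0.001 0.001]
tilt_axis [ 0.4718 -0.2551  0.1245] [0.0003 0.0003]
tray_floor [ 0.5831 -0.3214  0.0253] [0.0001 0.0001]
switch_axis [ 0.5407 -0.0511  0.0955] [0.0045 0.0045]
switch_tip [ 0.5335 -0.0865  0.1234] [0.002 0.002]
dryer [ 0.5758 -0.1986 -0.0017] [0.0039 0.0039]
```

Run:
```python
import cv2
a=cv2.imread("pics/scene0.png")[180:350,240:450]
cv2.imwrite("pics/crop0.png",cv2.resize(a,None,fx=3.5,fy=3.5,interpolation=cv2.INTER_CUBIC))
```

```text
(no output)
```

View pics/crop0.png

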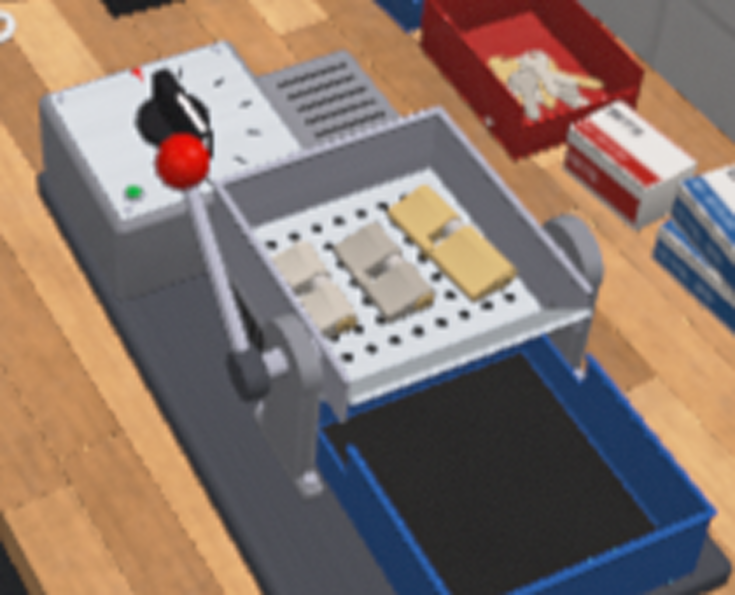

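The crop shows the switch handle pointing right, toward the last position. The knob is home and the three cylinders lie in the pan. I'll take the yaw from the base's front edge.

Run:
```python
from h import *
p=manip.read_camera("scene")
f=lambda u,v,z:atz(ray(p,(u/3.5+240,v/3.5+180)),z)
def yaw(a,b): d=b-a; return np.degrees(np.arctan2(d[0],-d[1]))  # along -y
a,b=f(40,185,.012),f(275,590,.012);print(a,b,"yaw",-np.degrees(np.arctan2((a-b)[0],(a-b)[1])))
a,b=f(42,100,.095),f(120,222,.095);print("box",a,b,-np.degrees(np.arctan2((a-b)[0],(a-b)[1])))
a,b=f(225,190,.122),f(345,400,.115);print("pan",a,b,-np.degrees(np.arctan2((a-b)[0],(a-b)[1])))
# tool yaw needed and shift to knob for tool-y along dryer y
s=manip.sense();from scipy.spatial.transform import Rotation as R
r=R.from_quat(s["orientation"]);print(r.as_matrix().round(3))
print("shift in tool axes to above knob",r.inv().apply(np.array([.4813,-.1676,.30])-s["tcp_pos"]).round(4))
```

```text
[0.47483909 0.02076621 0.012     ] [ 0.45929758 -0.31337937  0.012     ] yaw -2.6629767636287967
box [0.4769485 0.0118267 0.095    ] [ 0.4733135  -0.10462316  0.095     ] -1.7879176550693703
pan [ 0.52679775 -0.13330207  0.122     ] [ 0.51154428 -0.2879509   0.115     ] -5.633032129514314
[[-0.919  0.394 -0.   ]
 [ 0.394  0.919 -0.   ]
 [-0.    -0.    -1.   ]]
shift in tool axes to above knob [-0.5084 -0.5895 -0.0865]
```

Request:
servo_tool(
  steps="0.5 -0.025 -0.029 -0.013 0 0 0;0.5 -0.025 -0.029 -0.013 0 0 0;0.5 -0.025 -0.029 -0.013 0 0 0;0.5 -0.025 -0.029 -0.013 0 0 0;0.5 -0.025 -0.029 -0.013 0 0 0",
)

```text
time_s: 2.25
tcp_pos: [0.3042, 0.3904, 0.279]
orientation: [0.201, 0.98, 0.0, 0.0]
wrist_force: [0.1, 0.7, 1.1]
grip_width: 0.0576
grasp_force: 0.0
```

Request:
servo_tool(
  steps="0.5 -0.025 -0.029 -0.005 0 0 0;0.5 -0.025 -0.029 -0.005 0 0 0;0.5 -0.025 -0.029 -0.005 0 0 0;0.5 -0.025 -0.029 -0.005 0 0 0;0.5 -0.025 -0.029 -0.005 0 0 0",
)

```text
time_s: 2.75
tcp_pos: [0.3619, 0.2079, 0.3039]
orientation: [0.201, 0.98, 0.0, 0.0]
wrist_force: [1.8, 0.3, 1.4]
grip_width: 0.0471
grasp_force: 0.0
```

Request:
servo_tool(
  steps="0.5 -0.025 -0.029 0 0 0 0;0.5 -0.025 -0.029 0 0 0 0;0.5 -0.025 -0.029 0 0 0 0;0.5 -0.025 -0.029 0 0 0 0;0.5 -0.025 -0.029 0 0 0 0",
)

```text
time_s: 3.25
tcp_pos: [0.4197, 0.0254, 0.3038]
orientation: [0.201, 0.98, 0.0, 0.0]
wrist_force: [0.8, 0.8, 0.3]
grip_width: 0.0468
grasp_force: 0.0
```

Request:
servo_tool(
  steps="0.5 -0.025 -0.029 0 0 0 0;0.5 -0.025 -0.029 0 0 0 0;0.5 -0.025 -0.029 0 0 0 0;0.5 0 0 0 0 0 -8.5;0.5 0 0 0 0 0 -8.5",
)

```text
time_s: 3.75
tcp_pos: [0.4542, -0.0836, 0.3035]
orientation: [0.052, 0.999, -0.0, -0.0]
wrist_force: [-0.3, -0.3, 0.0]
grip_width: 0.047
grasp_force: 0.0
```

Request:
servo_tool(
  steps="0.5 -0.011 -0.027 0 0 0 -2;0.5 -0.011 -0.027 0 0 0 0;0.5 -0.011 -0.027 0.02 0 0 0;0.5 0 0 0.03 0 0 0;0.5 0 0 0 0 0 0",
)

```text
time_s: 4.25
tcp_pos: [0.4787, -0.1661, 0.2508]
orientation: [0.037, 0.999, -0.0, -0.002]
wrist_force: [-0.8, 0.2, 0.5]
grip_width: 0.0472
grasp_force: 0.0
```

Run:
```python
from h import *
p=manip.read_camera("wrist");save(p,"w1.png")
h=cv2.cvtColor(p["img"],cv2.COLOR_RGB2HSV);m=cv2.inRange(h,(0,180,90),(6,255,255))
n,_,st,c=cv2.connectedComponentsWithStats(m)
for i in range(1,n):
    if st[i][4]>100: print(st[i],atz(ray(p,c[i]),.195).round(4))
for l,z in(("tilt_knob",.195),("switch_axis",.095),("switch_tip",.116),("tilt_axis",.115)):
    for d in manip.landmark_of(l,p)[:2]: print(l,d,atz(ray(p,d["location"]),z).round(4))
print(manip.sense()["tcp_pos"])
```

```text
[ 257  215   41   41 1284] [ 0.4801 -0.1683  0.195 ]
tilt_knob {'location': [276.7, 236.5], 'score': 0.76} [ 0.4811 -0.1687  0.195 ]
switch_axis {'location': [397.8, 250.0], 'score': 0.78} [ 0.5397 -0.0483  0.095 ]
switch_tip {'location': [363.7, 258.6], 'score': 0.73} [ 0.5374 -0.0885  0.116 ]
[ 0.48079687 -0.16571437  0.25488257]
```

View pics/w1.png

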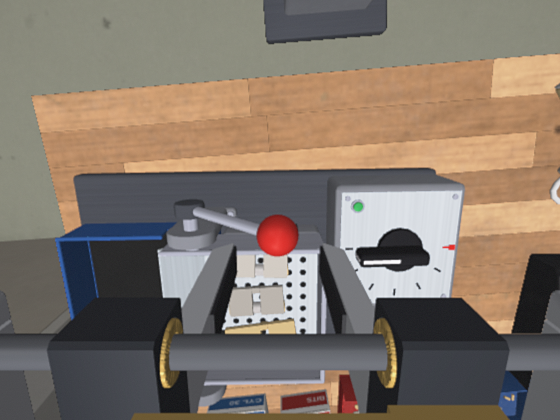

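The ball sits between the fingers at (277,235), the tool is aligned with the dryer, and the handle points to the last position. I'll lower the fingers over the ball and push.

Request:
servo_tool(
  steps="0.5 0 -0.003 0.029 0 0 0;0.5 0 0 0.029 0 0 0;0.5 0 0 0 0 0 0;0.5 0 -0.009 0 0 0 0;0.5 0 0 0 0 0 0",
)

```text
time_s: 5.0
tcp_pos: [0.4799, -0.1768, 0.1973]
orientation: [0.036, 0.999, 0.002, 0.0]
wrist_force: [-3.4, 13.4, 4.1]
grip_width: 0.0472
grasp_force: 6.5
```

Request:
servo_tool(
  steps="0.5 0 -0.007 -0.006 0 0 0;0.5 0 -0.007 -0.006 0 0 0;0.5 0 -0.008 -0.005 0 0 0;0.5 0 -0.008 -0.005 0 0 0;0.5 0 0 0 0 0 0",
)

```text
time_s: 5.5
tcp_pos: [0.4791, -0.207, 0.2209]
orientation: [0.036, 0.999, 0.001, 0.002]
wrist_force: [0.5, 12.7, 8.9]
grip_width: 0.0472
grasp_force: 6.4
```

Request:
servo_tool(
  steps="0.5 0 -0.009 -0.004 0 0 0;0.5 0 -0.009 -0.003 0 0 0;0.5 0 -0.009 -0.002 0 0 0;0.5 0 -0.009 -0.002 0 0 0;0.5 0 -0.009 -0.001 0 0 0",
)

```text
time_s: 6.0
tcp_pos: [0.4752, -0.2523, 0.2322]
orientation: [0.036, 0.999, 0.001, 0.002]
wrist_force: [1.1, 8.7, 6.2]
grip_width: 0.0471
grasp_force: 4.9
```

Request:
servo_tool(
  steps="0.5 0 -0.009 0.000 0 0 0;0.5 0 -0.009 0.001 0 0 0;0.5 0 -0.009 0.001 0 0 0;0.5 0 -0.009 0.002 0 0 0;0.5 0 -0.009 0.003 0 0 0",
)

```text
time_s: 6.5
tcp_pos: [0.4717, -0.2977, 0.225]
orientation: [0.036, 0.999, 0.0, 0.002]
wrist_force: [-0.2, 7.0, 4.8]
grip_width: 0.0468
grasp_force: 3.6
```

Request:
servo_tool(
  steps="0.5 0 -0.009 0.004 0 0 0;0.5 0 -0.008 0.004 0 0 0;0.5 0 -0.008 0.005 0 0 0;0.5 0 -0.008 0.005 0 0 0;0.5 0 0 0 0 0 0",
)

```text
time_s: 7.0
tcp_pos: [0.4684, -0.3317, 0.2061]
orientation: [0.037, 0.999, -0.0, 0.001]
wrist_force: [-0.2, 0.2, -0.0]
grip_width: 0.0472
grasp_force: 0.0
```

Request:
servo_tool(
  steps="0.5 0 -0.007 0.006 0 0 0;0.5 0 -0.006 0.005 0 0 0;0.5 0 -0.003 0.001 0 0 0;0.5 0 0 0 0 0 0;0.5 0 0 0 0 0 0",
)

```text
time_s: 7.5
tcp_pos: [0.4675, -0.3444, 0.1921]
orientation: [0.036, 0.999, 0.002, -0.0]
wrist_force: [2.6, 16.4, 4.5]
grip_width: 0.047
grasp_force: 8.3
```

Run:
```python
from h import *
a=manip.read_camera("scene");b=manip.read_camera("side")
for p in(a,b):
    for d in manip.landmark_of("tilt_knob",p)[:1]: print(d)
    for d in manip.spot_in("cyl_a",p): print(d)
i=np.hstack([x["img"][130:400,230:470] for x in(a,b)])
save({"img":cv2.resize(i,None,fx=1.66,fy=1.66)},"t1.png")
```

```text
{'location': [334.2, 295.0], 'score': 0.76}
{'extent': [385.8, 284.6, 21.7, 27.1], 'score': 0.93}
{'extent': [361.0, 301.7, 19.2, 12.1], 'score': 0.51}
{'location': [311.3, 263.1], 'score': 0.55}
{'extent': [329.1, 285.4, 27.5, 36.7], 'score': 0.9}
{'extent': [358.0, 283.8, 18.4, 36.7], 'score': 0.85}
{'extent': [377.4, 284.9, 30.0, 39.6], 'score': 0.58}
```

View pics/t1.png

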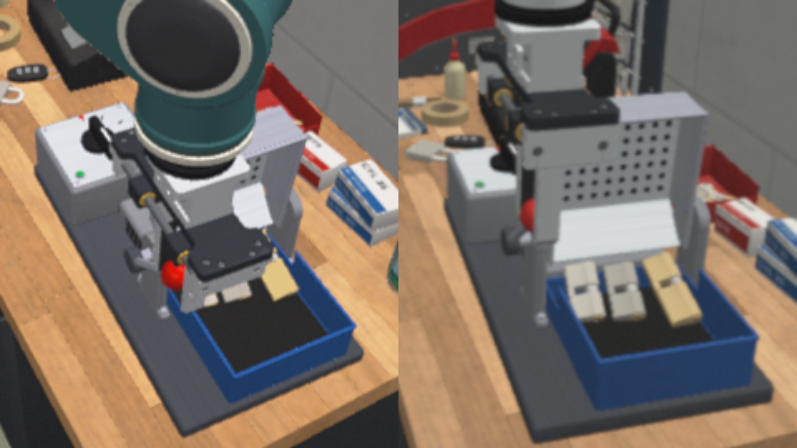

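All three are sliding or leaning at the tray's pan edge. I'll let them settle and look again.

Request:
servo_tool(
  steps="0.5 0 0 0 0 0 0;0.5 0 0 0 0 0 0;0.5 0 0 0 0 0 0;0.5 0 0 0 0 0 0;0.5 0 0 0 0 0 0",
)

```text
time_s: 8.3
tcp_pos: [0.4676, -0.3444, 0.1921]
orientation: [0.036, 0.999, 0.002, -0.0]
wrist_force: [1.3, 16.3, 5.5]
grip_width: 0.0475
grasp_force: 8.2
```

Run:
```python
from h import *
b=manip.read_camera("side")
for d in manip.spot_in("cyl_a",b): print(d)
save({"img":cv2.resize(b["img"][200:400,280:470],None,fx=3,fy=3,interpolation=cv2.INTER_CUBIC)},"t2.png")
```

```text
{'extent': [373.9, 283.6, 35.6, 43.6], 'score': 0.74}
{'extent': [328.4, 285.9, 26.3, 37.2], 'score': 0.68}
{'extent': [353.7, 288.4, 24.3, 34.8], 'score': 0.55}
```

View pics/t2.png

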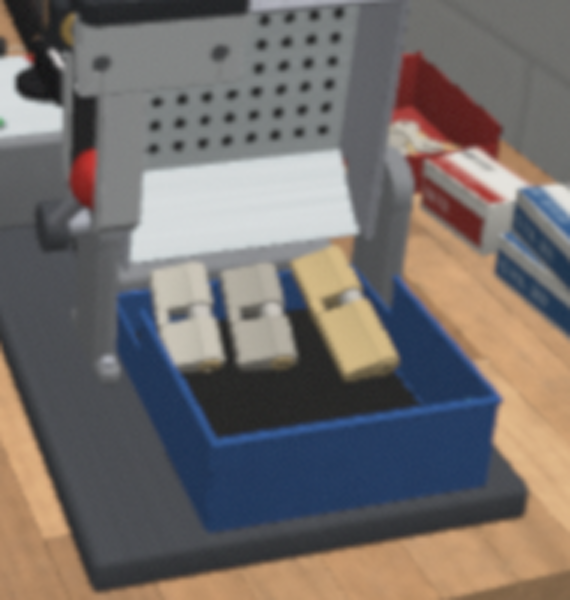

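All three are in the tray, leaning on its near wall below the pan lip. I'll return the pan.

Request:
servo_tool(
  steps="0.5 0 0.008 -0.001 0 0 0;0.5 0 0.009 -0.001 0 0 0;0.5 0 0.007 -0.006 0 0 0;0.5 0 0.007 -0.006 0 0 0;0.5 0 0.008 -0.005 0 0 0",
)

```text
time_s: 8.9
tcp_pos: [0.4695, -0.3102, 0.2132]
orientation: [0.038, 0.999, -0.002, 0.001]
wrist_force: [-2.1, -14.2, 12.0]
grip_width: 0.0469
grasp_force: 7.3
```

Request:
servo_tool(
  steps="0.5 0 0.008 -0.005 0 0 0;0.5 0 0.008 -0.004 0 0 0;0.5 0 0.009 -0.004 0 0 0;0.5 0 0.009 -0.003 0 0 0;0.5 0 0.009 -0.002 0 0 0",
)

```text
time_s: 9.4
tcp_pos: [0.4731, -0.2649, 0.2303]
orientation: [0.037, 0.999, -0.001, 0.001]
wrist_force: [-0.1, -3.4, 3.5]
grip_width: 0.0472
grasp_force: 1.7
```

Request:
servo_tool(
  steps="0.5 0 0.009 -0.001 0 0 0;0.5 0 0.009 -0.001 0 0 0;0.5 0 0.009 0.000 0 0 0;0.5 0 0.009 0.001 0 0 0;0.5 0 0.009 0.002 0 0 0",
)

```text
time_s: 9.9
tcp_pos: [0.4763, -0.219, 0.2283]
orientation: [0.036, 0.999, 0.0, -0.0]
wrist_force: [-0.6, -2.0, 1.3]
grip_width: 0.0471
grasp_force: 1.0
```

Request:
servo_tool(
  steps="0.5 0 0.009 0.002 0 0 0;0.5 0 0.009 0.003 0 0 0;0.5 0 0.008 0.004 0 0 0;0.5 0 0.008 0.004 0 0 0;0.5 0 0.008 0.005 0 0 0",
)

```text
time_s: 10.4
tcp_pos: [0.4794, -0.1774, 0.2101]
orientation: [0.037, 0.999, -0.0, 0.0]
wrist_force: [-0.8, -2.2, 1.2]
grip_width: 0.0471
grasp_force: 1.2
```

Request:
servo_tool(
  steps="0.5 0 0.007 0.005 0 0 0;0.5 0 0.007 0.006 0 0 0;0.5 0 0.006 0.002 0 0 0;0.5 0 0.004 0 0 0 0;0.5 0 0 0 0 0 0",
)

```text
time_s: 10.9
tcp_pos: [0.4803, -0.1572, 0.197]
orientation: [0.038, 0.999, -0.003, -0.0]
wrist_force: [1.9, -25.0, -12.1]
grip_width: 0.0477
grasp_force: 12.4
```

The pan reached its stop with 25 N on it. I'll lift clear, check the pan and cylinders, and move over the switch while turning.

Request:
servo_tool(
  steps="0.5 0 -0.009 0 0 0 0;0.5 0 0 -0.04 0 0 0;0.5 0 0 -0.045 0 0 0;0.5 -0.025 0.04 0 0 0 0;0.5 -0.026 0.045 0 0 0 0",
)

```text
time_s: 11.4
tcp_pos: [0.5373, -0.083, 0.284]
orientation: [0.038, 0.999, 0.001, 0.001]
wrist_force: [1.1, -0.9, -0.3]
grip_width: 0.0472
grasp_force: 0.0
```

Request:
servo_tool(
  steps="0.5 0 0.045 0 0 0 0;0.5 0 0 0 0 0 8.5;0.5 0 0 0 0 0 8.5;0.5 0 0 0 0 0 8.5;0.5 0 0 0 0 0 8.5",
)

```text
time_s: 11.9
tcp_pos: [0.5395, -0.0382, 0.2822]
orientation: [0.33, 0.944, 0.0, -0.0]
wrist_force: [-0.1, -0.2, -0.1]
grip_width: 0.047
grasp_force: 0.0
```

Request:
servo_tool(
  steps="0.5 0 0 0 0 0 8.5;0.5 0 0 0 0 0 8.5;0.5 0 0 0 0 0 8.5;0.5 0 0 0 0 0 8.5;0.5 0 0 0 0 0 8.5",
)

```text
time_s: 12.4
tcp_pos: [0.5396, -0.0383, 0.2822]
orientation: [0.65, 0.76, 0.0, -0.0]
wrist_force: [0.3, 0.0, -0.1]
grip_width: 0.0473
grasp_force: 0.0
```

Request:
servo_tool(
  steps="0.5 0 0 0 0 0 8.5;0.5 0 0 0 0 0 4;0.5 0 0 0 0 0 0",
)

```text
time_s: 12.7
tcp_pos: [0.5396, -0.0382, 0.2822]
orientation: [0.727, 0.687, -0.0, -0.0]
wrist_force: [-0.7, -0.1, -0.2]
grip_width: 0.0471
grasp_force: 0.0
```

Run:
```python
from h import *
P=[manip.read_camera(n) for n in("scene","side","wrist")]
rs=[]
for p in P[:2]:
    h=cv2.cvtColor(p["img"],cv2.COLOR_RGB2HSV);m=cv2.inRange(h,(0,180,120),(6,255,255))
    m[:190]=0;m[250:]=0;m[:,:260]=0;m[:,320:]=0
    n,_,st,c=cv2.connectedComponentsWithStats(m)
    if n>1: i=1+np.argmax(st[1:,4]);print("red",st[i],c[i].round(1));rs.append(ray(p,c[i]))
if len(rs)==2: print(tri(rs))
p=P[2]
for l,z in(("switch_axis",.095),("switch_tip",.116)):
    for d in manip.landmark_of(l,p)[:2]: print(l,d,atz(ray(p,d["location"]),z).round(4))
s=manip.sense();print(s["joints"],s["tcp_pos"],s["orientation"])
i=np.hstack([cv2.resize(P[1]["img"][190:390,260:460],(400,400)),cv2.resize(p["img"],(400,300))[:,:] if 0 else cv2.copyMakeBorder(cv2.resize(p["img"],(400,300)),0,100,0,0,cv2.BORDER_CONSTANT)])
save({"img":i},"t3.png")
```

```text
red [285 218  15  15 167] [291.8 225.1]
red [279 202  16  13 155] [286.1 208.9]
(array([ 0.48138568, -0.16738339,  0.19933351]), [np.float64(0.0009919501965253126), np.float64(0.0009919501965251992)])
switch_axis {'location': [275.5, 200.4], 'score': 0.58} [ 0.5357 -0.0485  0.095 ]
[-0.73548234  0.29018453  0.91814309  1.76130808 -0.24542794  1.21111577
  0.19570735] [ 0.53963991 -0.03871922  0.28244896] [ 7.26004838e-01  6.87689589e-01  1.46947783e-05 -6.64025349e-05]
```

View pics/t3.png

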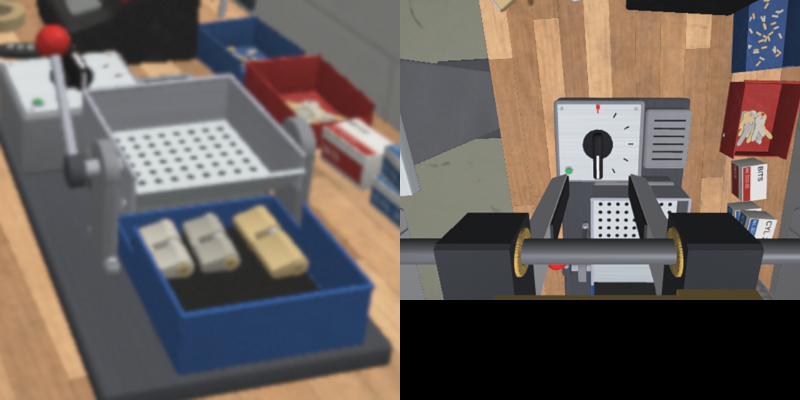

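Image check: the pan is empty and home, with the knob's pixel position identical to the start. Three cylinders lie in the tray, and the switch hub is centred between the fingers. I'll descend and grip the handle.

Request:
servo_tool(
  steps="0.5 -0.01 0 0.04 0 0 0;0.5 0 0 0.04 0 0 0;0.5 0 0 0.04 0 0 0;0.5 0 0 0.041 0 0 0;0.6 0 0 0 0 0 0",
)

```text
time_s: 13.45
tcp_pos: [0.5366, -0.0486, 0.1177]
orientation: [0.726, 0.687, -0.003, -0.002]
wrist_force: [-0.0, 0.7, 0.3]
grip_width: 0.0422
grasp_force: 0.0
```

Request:
servo_tool(
  steps="1 0 0 0 0 0 0;1 0 0 0 0 0 0;1 0 0 0 0 0 0;1 0 0 0 0 0 0;1 0 0 0 0 0 0",
  grip_force=20,
)

```text
time_s: 13.95
tcp_pos: [0.5378, -0.0486, 0.1227]
orientation: [0.726, 0.687, -0.0, -0.001]
wrist_force: [-16.9, 1.7, 17.6]
grip_width: 0.0138
grasp_force: 20.0
```

Request:
servo_tool(
  steps="1 0 -0.003 -0.001 0 0 0;1 0 0 0 0 0 0",
)

```text
time_s: 14.15
tcp_pos: [0.5375, -0.0485, 0.1235]
orientation: [0.726, 0.687, 0.001, 0.002]
wrist_force: [9.8, -2.4, -16.0]
grip_width: 0.0139
grasp_force: 20.0
```

Request:
servo_tool(
  steps="1 0 0.001 0.0005 0 0 0;1 0 0 0 0 0 -4;1 0 0 0 0 0 -7;1 0 0 0 0 0 -8;1 0 0 0 0 0 -8",
)

```text
time_s: 14.65
tcp_pos: [0.5382, -0.0484, 0.1234]
orientation: [0.543, 0.839, 0.001, 0.001]
wrist_force: [2.2, 0.2, 0.1]
grip_width: 0.0138
grasp_force: 20.0
```

```bash
python3 -c "
from h import *
s=manip.sense();print(s['joints'],s['torque'],s['wrist_force'],s['orientation'])"
```

```text
[-0.51192915  0.45053213  0.68485594  1.92757683 -0.36423724  0.88631114
  0.77959121] [ 0.10158562 -0.57489485  0.02804804] [2.24729397 0.24090755 0.11644915] [5.43437551e-01 8.39448554e-01 8.21769739e-04 1.03861046e-03]
```

Request:
servo_tool(
  steps="1 0 0 0 0 0 -8;1 0 0 0 0 0 -8;1 0 0 0 0 0 -8;1 0 0 0 0 0 -8;1 0 0 0 0 0 -8",
)

```text
time_s: 15.15
tcp_pos: [0.5387, -0.0479, 0.1233]
orientation: [0.223, 0.975, 0.001, 0.002]
wrist_force: [6.6, 4.5, -3.9]
grip_width: 0.0136
grasp_force: 20.0
```

Request:
servo_tool(
  steps="1 0 0 0 0 0 -8;1 0 0 0 0 0 -8;1 0 0 0 0 0 -7;1 0 0 0 0 0 0;1 0 0 0 0 0 0",
)

```text
time_s: 15.65
tcp_pos: [0.5388, -0.0475, 0.1234]
orientation: [0.027, 1.0, 0.001, 0.002]
wrist_force: [7.3, 7.3, -3.8]
grip_width: 0.0134
grasp_force: 20.0
```

```bash
python3 -c "
from h import *
s=manip.sense();print(s['joints'],s['torque'],s['wrist_force'],s['orientation'])"
```

```text
[-0.3157543   0.39992878  0.42794368  1.92113019 -0.2165333   0.86126045
  1.74022925] [ 1.59594618 -1.59948292  0.06204114] [ 7.30199521  7.29361138 -3.80750774] [2.71450005e-02 9.99629539e-01 6.14434137e-04 1.88594491e-03]
```

The arm can't make the second 90° on joint 7, so I'll release, turn half a turn back, and regrip.

Request:
servo_tool(
  steps="0.5 0 0 0 0 0 0;0.5 0 0 0 0 0 0;0.5 0 0 0 0 0 0;0.5 0 0 -0.025 0 0 0;0.5 0 0 -0.03 0 0 0",
)

```text
time_s: 16.15
tcp_pos: [0.5363, -0.0489, 0.177]
orientation: [0.028, 1.0, -0.0, -0.001]
wrist_force: [0.1, -0.5, 0.0]
grip_width: 0.0464
grasp_force: 0.0
```

Request:
servo_tool(
  steps="0.5 0 0 0 0 0 8.5;0.5 0 0 0 0 0 8.5;0.5 0 0 0 0 0 8.5;0.5 0 0 0 0 0 8.5;0.5 0 0 0 0 0 8.5",
)

```text
time_s: 16.65
tcp_pos: [0.5371, -0.0488, 0.1772]
orientation: [0.391, 0.92, -0.0, 0.0]
wrist_force: [0.2, 0.3, -0.8]
grip_width: 0.047
grasp_force: 0.0
```

Request:
servo_tool(
  steps="0.5 0 0 0 0 0 8.5;0.5 0 0 0 0 0 8.5;0.5 0 0 0 0 0 8.5;0.5 0 0 0 0 0 8.5;0.5 0 0 0 0 0 8.5",
)

```text
time_s: 17.15
tcp_pos: [0.537, -0.0488, 0.1772]
orientation: [0.698, 0.716, -0.0, 0.0]
wrist_force: [0.2, -0.2, -0.6]
grip_width: 0.0471
grasp_force: 0.0
```

Request:
servo_tool(
  steps="0.5 0 0 0 0 0 8.5;0.5 0 0 0 0 0 8.5;0.5 0 0 0 0 0 8.5;0.5 0 0 0 0 0 8.5;0.5 0 0 0 0 0 8.5",
)

```text
time_s: 17.65
tcp_pos: [0.5371, -0.0487, 0.1772]
orientation: [0.91, 0.414, 0.0, 0.0]
wrist_force: [0.3, -0.1, 0.2]
grip_width: 0.0474
grasp_force: 0.0
```

Request:
servo_tool(
  steps="0.5 0 0 0 0 0 8.5;0.5 0 0 0 0 0 8.5;0.5 0 0 0 0 0 8.5;0.5 0 0 0 0 0 8.5;0.5 0 0 0 0 0 8.5",
)

```text
time_s: 18.15
tcp_pos: [0.5371, -0.0486, 0.1772]
orientation: [0.998, 0.056, 0.0, -0.0]
wrist_force: [0.3, 0.4, -0.6]
grip_width: 0.0469
grasp_force: 0.0
```

Request:
servo_tool(
  steps="0.5 0 0 0 0 0 8.5;0.5 0 0 0 0 0 0",
)

```text
time_s: 18.35
tcp_pos: [0.537, -0.0486, 0.1769]
orientation: [1.0, -0.016, -0.0, 0.0]
wrist_force: [0.1, 0.3, 0.9]
grip_width: 0.047
grasp_force: 0.0
```

```bash
python3 -c "
from h import *
s=manip.sense();print(s['joints'],s['torque'],s['wrist_force'],s['orientation'],s['tcp_pos'])
p=manip.read_camera('wrist');save(p,'w2.png')
for l,z in(('switch_axis',.095),('switch_tip',.116)):
    for d in manip.landmark_of(l,p)[:2]: print(l,d,atz(ray(p,d['location']),z).round(4))
"
```

```text
[-0.82727739  0.55226262  1.1502359   1.89080831 -0.5728608   1.08016039
 -1.04805448] [ 0.0088127   0.1661972  -0.01853289] [0.06183083 0.32569749 0.92379505] [ 9.99870098e-01 -1.61110625e-02 -2.09784523e-04  4.19655150e-04] [ 0.5370396  -0.0485986   0.17689697]
switch_axis {'location': [276.2, 218.5], 'score': 0.67} [ 0.5382 -0.0491  0.095 ]
switch_tip {'location': [276.5, 176.7], 'score': 0.64} [ 0.5745 -0.0505  0.116 ]
```

View pics/w2.png

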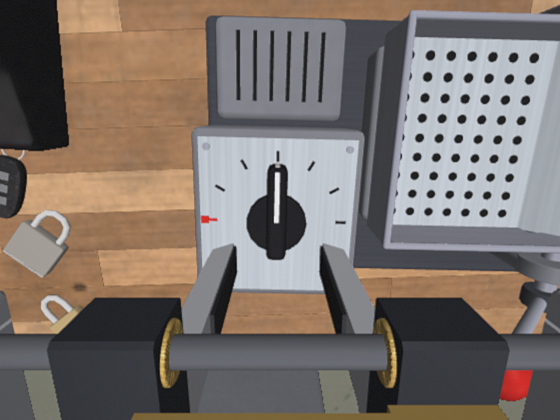

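The wrist image shows the handle at the third tick, (278,157), and the red off mark at (205,219). I'll regrip and turn to off.

Request:
servo_tool(
  steps="0.5 0 0 0.027 0 0 0;0.5 0 0 0.027 0 0 0;0.5 0 0 0 0 0 0;1 0 0 0 0 0 0;1 0 0 0 0 0 0",
)

```text
time_s: 19.0
tcp_pos: [0.5378, -0.0489, 0.1243]
orientation: [1.0, -0.014, 0.001, -0.0]
wrist_force: [0.0, 0.4, -0.5]
grip_width: 0.0342
grasp_force: 0.0
```

Request:
servo_tool(
  steps="1 0 0 0 0 0 0;1 0 0 0 0 0 0;1 0 0 0 0 0 0;1 0 0 0 0 0 0",
)

```text
time_s: 19.4
tcp_pos: [0.5374, -0.0474, 0.1235]
orientation: [1.0, -0.014, 0.0, -0.001]
wrist_force: [-2.8, 9.0, 10.1]
grip_width: 0.0141
grasp_force: 20.0
```

Request:
servo_tool(
  steps="1 0 0 0 0 0 -6;1 0 0 0 0 0 -8;1 0 0 0 0 0 -8;1 0 0 0 0 0 -8;1 0 0 0 0 0 0",
)

```text
time_s: 19.9
tcp_pos: [0.5374, -0.0476, 0.1236]
orientation: [0.969, 0.248, 0.001, -0.001]
wrist_force: [-2.0, 6.5, 6.0]
grip_width: 0.0139
grasp_force: 20.0
```

30° done. Now 56° more, then gently into the stop.

Request:
servo_tool(
  steps="1 0 0 0 0 0 -8;1 0 0 0 0 0 -8;1 0 0 0 0 0 -8;1 0 0 0 0 0 -8;1 0 0 0 0 0 -8",
)

```text
time_s: 20.4
tcp_pos: [0.5375, -0.0478, 0.1236]
orientation: [0.826, 0.564, 0.001, -0.0]
wrist_force: [-0.0, 4.9, 3.0]
grip_width: 0.0137
grasp_force: 20.0
```

Request:
servo_tool(
  steps="1 0 0 0 0 0 -8;1 0 0 0 0 0 -6;1 0 0 0 0 0 -4;1 0 0 0 0 0 -2;1 0 0 0 0 0 0",
)

```text
time_s: 20.9
tcp_pos: [0.5377, -0.0477, 0.1236]
orientation: [0.717, 0.697, 0.001, -0.0]
wrist_force: [0.4, 6.5, 3.8]
grip_width: 0.0134
grasp_force: 20.0
```

```bash
python3 -c "
from h import *
s=manip.sense();print(s['joints'],s['torque'],s['wrist_force'],s['orientation'],s['tcp_pos'])
a,b=manip.read_camera('scene'),manip.read_camera('wrist')
print(manip.landmark_of('switch_tip',b)[:1],manip.landmark_of('switch_tip',a)[:1])
i=np.hstack([cv2.resize(a['img'][160:280,220:340],(400,400)),cv2.resize(b['img'][100:380,140:420],(400,400))])
save({'img':i},'t4.png')
"
```

```text
[-0.51157647  0.44973592  0.6833678   1.92746922 -0.36329365  0.88818587
  0.32899015] [ 1.31248237 -0.08292064 -0.03663426] [0.42103009 6.47876405 3.77992183] [ 7.16673760e-01  6.97408115e-01  8.01556322e-04 -3.23348983e-05] [ 0.53767332 -0.04774743  0.12355555]
[{'location': [277.2, 193.4], 'score': 0.8}] [{'location': [352.5, 303.8], 'score': 0.57}]
```

View pics/t4.png

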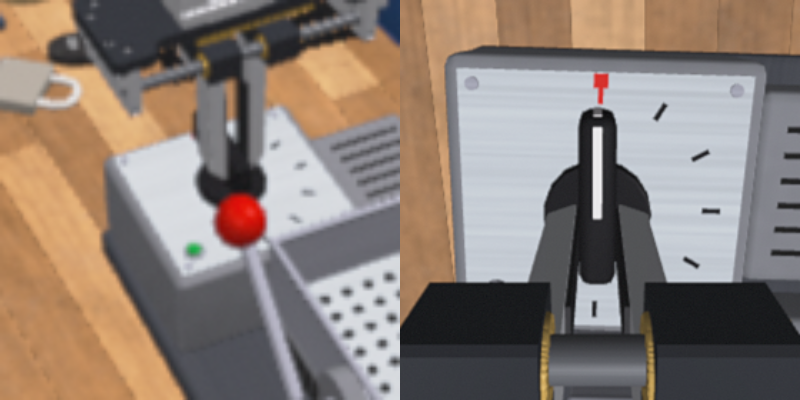

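The handle points at the red off mark. I'll press a little further to confirm the stop.

Request:
servo_tool(
  steps="1 0 0 0 0 0 -4;1 0 0 0 0 0 -4;1 0 0 0 0 0 0",
)

```text
time_s: 21.4
tcp_pos: [0.5377, -0.0484, 0.1235]
orientation: [0.667, 0.745, 0.001, 0.0]
wrist_force: [1.3, 3.9, 3.2]
grip_width: 0.0151
grasp_force: 21.0
```

```bash
python3 -c "
from h import *
s=manip.sense();print(s['torque'],s['wrist_force'],s['orientation'])"
```

```text
[ 0.69899363 -0.39447315 -0.37551422] [1.25097948 3.92302739 3.21674912] [6.66681882e-01 7.45342063e-01 5.96530067e-04 3.47556000e-04]
```

The stop is felt: torque is −0.38 and the pads are being wedged. Now three clicks up.

Request:
servo_tool(
  steps="1 0 0 0 0 0 6;1 0 0 0 0 0 8;1 0 0 0 0 0 8;1 0 0 0 0 0 8;1 0 0 0 0 0 8",
)

```text
time_s: 21.9
tcp_pos: [0.537, -0.0485, 0.1235]
orientation: [0.875, 0.484, 0.0, -0.0]
wrist_force: [-4.2, 2.4, 8.5]
grip_width: 0.0137
grasp_force: 20.0
```

Request:
servo_tool(
  steps="1 0 0 0 0 0 8;1 0 0 0 0 0 8;1 0 0 0 0 0 8;1 0 0 0 0 0 8;1 0 0 0 0 0 8",
)

```text
time_s: 22.4
tcp_pos: [0.5365, -0.0478, 0.1234]
orientation: [0.988, 0.156, -0.001, -0.001]
wrist_force: [-8.8, 6.6, 13.4]
grip_width: 0.0142
grasp_force: 20.0
```

Request:
servo_tool(
  steps="1 0 0 0 0 0 8;1 0 0 0 0 0 7;1 0 0 0 0 0 5;1 0 0 0 0 0 0;1 0 0 0 0 0 0",
)

```text
time_s: 22.9
tcp_pos: [0.5364, -0.0474, 0.1234]
orientation: [1.0, -0.015, -0.001, -0.001]
wrist_force: [-10.2, 8.9, 18.1]
grip_width: 0.0142
grasp_force: 20.0
```

Request:
servo_tool(
  steps="0.5 0 0 0 0 0 0;0.5 0 0 0 0 0 0;0.5 0 0 0 0 0 0;0.5 0 0 -0.03 0 0 0;0.5 0 0 -0.04 0 0 0",
)

```text
time_s: 23.4
tcp_pos: [0.5362, -0.0489, 0.1928]
orientation: [1.0, -0.015, -0.001, 0.001]
wrist_force: [0.7, 0.3, 0.7]
grip_width: 0.0468
grasp_force: 0.0
```

Request:
servo_tool(
  steps="0.5 0 0 -0.04 0 0 0;0.5 0 0 -0.04 0 0 0;0.5 0 0 0 0 0 0",
)

```text
time_s: 23.7
tcp_pos: [0.5388, -0.0496, 0.2773]
orientation: [1.0, -0.015, 0.003, -0.0]
wrist_force: [-0.0, 0.5, -1.2]
grip_width: 0.0468
grasp_force: 0.0
```

```bash
python3 -c "
from h import *
a,b,c=[manip.read_camera(n) for n in('scene','wrist','side')]
for l,z in(('switch_axis',.095),('switch_tip',.116)):
    for d in manip.landmark_of(l,b)[:1]: print(l,d,atz(ray(b,d['location']),z).round(4))
for p in(a,c): print(manip.landmark_of('tilt_knob',p)[:1])
for n in('padlock_1_mid','padlock_2_mid','key_fob_1_mid'): print(n,[np.round(d['location']) for d in manip.landmark_of(n,a)[:1]])
i=np.hstack([cv2.resize(c['img'][190:390,260:460],(400,400)),cv2.resize(b['img'][100:380,140:420],(400,400))])
save({'img':i},'t5.png');print(manip.sense()['time_s'],manip.sense()['wrist_force'])
"
```

```text
switch_axis {'location': [276.0, 195.1], 'score': 0.8} [ 0.5369 -0.0485  0.095 ]
switch_tip {'location': [275.6, 163.9], 'score': 0.91} [ 0.5725 -0.0493  0.116 ]
[{'location': [294.3, 224.2], 'score': 0.93}]
[{'location': [289.1, 210.2], 'score': 0.79}]
padlock_1_mid [array([195., 201.])]
padlock_2_mid [array([232., 182.])]
key_fob_1_mid [array([249., 171.])]
24.2 [-0.5113167   0.41874431  0.12678841]
```

View pics/t5.png

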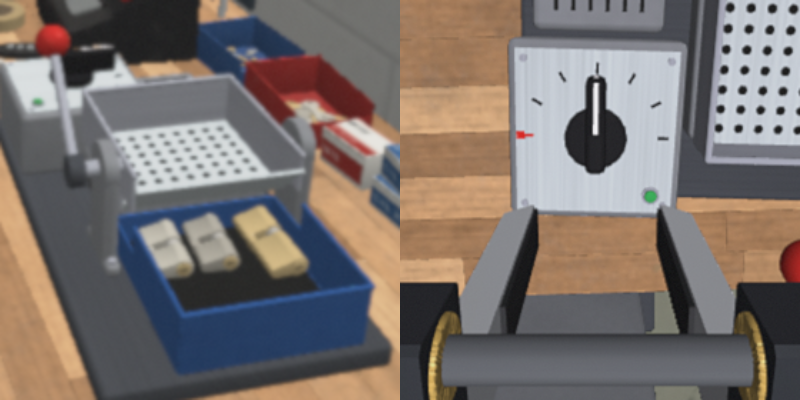

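The switch is on the third tick from off, the pan is empty and home, the cylinders are in the tray, and the gripper is clear. Handing in.

```bash
python3 -c "
from workcell import manip
print(manip.close_job())"
```

```text
the job is handed in; nothing more can be done
None
```

The job is handed in: all three cylinders are in the blue tray, the pan is back home on its rest, and the switch was turned to its off stop and then up three positions. I didn't touch the padlocks or the key fob.

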